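# Set the sliding leg of the hull stand and cam it shut

### The job

Get the model ship's stand ready for its hull: the glass pot is in the sliding leg's way, so first slide it along the tray, without lifting it, into the empty white ring that has a dot. Then draw the sliding leg out along its rail until the yellow front edge of its sleeve is on the red tape line, and squeeze the open red cam lever shut against the sleeve with the leg held on that line. Keep hold: finish with the gripper still pinching the sleeve and the shut lever together, and leave the hull, file case and brush alone.

Things in the scene. Friction and masses are not known exactly. Their poses are not given: they have to be found in the camera images.
- stand: Model ship hull stand, fixed; origin on the tray under its middle. Steel rail along its y axis from y -211 to +190 mm, 20 mm wide, 16 to 40 mm above the tray. Fixed leg at y = +170 mm: cross foot 150 mm wide (x), V-rest 84 mm high. The sliding leg is on the same rail at lower y and draws out to -y. The stand lies about along the robot's y axis (turned by -6 to 12 degrees).
- leg (a joint): How far the sliding leg is drawn out along the rail, in m: 0 = innermost, grows towards the stand's -y, stop at 0.165. It slides with about 2.5 N of friction and stays where it is left. The leg's clamp centre is at stand y = 0.085 - leg.
- leg_sleeve: The sliding leg: black sleeve round the rail. Axes as the stand's; origin on the tray under the clamp centre (middle of the cam lever's width). Sleeve x -15 to +15 mm, y -95 (12 mm yellow front) to +22 mm, 10 to 46 mm above the tray. At y = -76 mm an upright 12 mm thick with a V-rest 84 mm high, 100 mm wide (x), and a cross foot 150 mm wide (x), 24 mm deep, 14 mm high.
- leg_clamp (a point): Centre of the sleeve between its two side faces at the cam lever, 35 mm above the tray (clamp centre).
- leg_edge (a point): Middle of the yellow front edge of the sleeve, at the height of the rail's top; 95 mm to -y of the clamp centre. This edge is to be brought to the red tape line. Axes parallel to the stand's.
- mark (a point): Middle of the red tape band (6 mm wide, no thickness to speak of) around the rail, at the rail's top: the length mark. Axes parallel to the stand's.
- lever (a joint): Angle of the red cam lever, rad: 0 = shut, upright and flat on the sleeve's +x side; open it leans out to +x, stop at 0.6. Pivot along the rail (y), 18.5 mm to +x of the sleeve's middle, 15 mm above the tray. Stiff (0.2 N m, about 6 N at the tip), stays where left. Shut, sleeve and lever are 37 mm thick together (x -15 to +22 mm).
- lever_paddle: The red lever's paddle: 7 mm thick, 25 mm wide along the rail, reaching 35 mm from the pivot. Origin on the pivot, z axis along the paddle towards its tip, y axis along the rail.
- lever_tip (a point): Point in the paddle's middle plane, 34 mm from the pivot, at its upper end.
- pot_centre (a point): Centre of the clear glass pot (half-way up): 56 mm in diameter, 75 mm high overall, with a black twist cap 52 mm in diameter on its upper 20 mm; about 0.2 to 0.4 kg; holds brass pins. It stands on the tray beside the rail on its -x side, in the way of the sliding leg's foot.
- ring_from: White ring painted flat on the tray where the pot stands at first; 80 mm inside diameter. Origin at its centre.
- ring_to: Empty white ring with a dot in its centre, painted flat on the tray, where the pot must go; 80 mm inside diameter. Origin at its centre. It lies past the free (-y) end of the rail, on the pot's side; the straight way to it from the pot is clear.
- turntable: White plastic turntable, 220 mm in diameter, 30 mm high, fixed; carries the hull. Origin at the centre of its underside.
- hull: Beige plastic ship hull, 360 mm long (x), 82 mm wide, 66 mm high, lying loose on the turntable. Origin under its middle. Leave alone.
- file_case: Shut aluminium file set case, 70 x 170 x 24 mm, loose on the tray beyond the stand. Origin under its middle. Leave alone.
- brush: Brush with a wooden handle, 170 mm long (x), 20 mm thick, loose on the tray. Origin under its middle. Leave alone.
Things that resemble listed ones, but are neither listed nor needed, are in the scene too. Of the things that look like the part that bears pot_centre, the middle-sized one is meant.

How it is judged:
On the way, in this order (a step that is already met when the one before it is completed fails the run):
1. the pot stands upright inside the ring with the dot, at rest (horizontal distance between pot_centre and ring_to below 0.012 m and angle between pot_centre's own z axis and vertical below 0.1 rad and height (world z) of pot_centre below 0.042 m and linear speed of pot below 0.01 m/s), for 0.2 s.
2. the fingers hold the leg with its yellow edge on the tape line (within 6 mm) while the lever is still open (y of leg_edge in the frame of mark between -0.006 and 0.006 m and value of joint lever above 0.25 rad and velocity of joint leg between -0.01 and 0.01 m/s and (contact force between the fingers and leg_sleeve above 0.5 N or contact force between the fingers and lever_paddle above 0.5 N)), for 0.1 s.
3. the lever is shut, the leg is on the line and the fingers pinch sleeve and lever (y of leg_edge in the frame of mark between -0.006 and 0.006 m and contact force between the fingers and leg_sleeve above 2 N and contact force between the fingers and lever_paddle above 2 N and value of joint lever below 0.1 rad), for 0.3 s.
At the end, for the whole second after the job is handed in: Still holding: sleeve edge within 6 mm of the tape's middle, lever within 0.1 rad of shut, fingers pressing over 2 N on sleeve and on lever paddle, leg still; pot upright and at rest on the tray, its centre within 12 mm of the dotted ring's (all of step 1 and all of step 3 and velocity of joint leg between -0.01 and 0.01 m/s); the arm keeps its last pose, push and grip.
It fails at once if the pot is lifted (over 6 mm) or tipped (height (world z) of pot_centre above 0.0435 m or angle between pot_centre's own z axis and vertical above 0.25 rad).
It fails at once if the lever is swung shut while the leg is off the line (value of joint lever below 0.2 rad and not (y of leg_edge in the frame of mark between -0.008 and 0.008 m)).
It fails at once if the leg is let go once the lever is shut (value of joint lever below 0.1 rad and contact force between the fingers and leg_sleeve below 0.05 N and contact force between the fingers and lever_paddle below 0.05 N).
It fails at once if the hull, the file case or the brush is moved (distance of any of hull, file_case, brush from where it was at the start of the episode above 0.02 m).
It also fails if it takes over 64 s, if anything falls off the work surface, if the arm or the gripper's body presses on something with over 40 N, if the wrist force passes 120 N, or if a joint passes its speed limit or range.

### The arm

A 7-joint arm with a two-finger parallel gripper is mounted at the origin on the work surface. World frame = base frame: x ahead of the robot, y to its left, z up, the work surface at z = 0. Lengths are in m, angles in rad, forces in N, time in s.
With the tool pointing down it reaches from about 0.35 to 0.9 m from the base axis. Payload 8.1 kg.
Tool frame: the origin (TCP) lies between the finger pads; the fingertips stand ahead of it and the grasp point (between the pads) is the TCP (arm.nose_length is the z of the fingertips in the tool frame, in m); z points along the fingers, y is the line along which they close (so a half turn about z gives the same grasp; the last joint's range is limited). The gripper opens to 92 mm and grips with 3 to 60 N. Pads are 19 mm wide; open, the fingers measure 130 mm over their backs; the gripper's body (75 mm by 190 mm) begins 47 mm behind the grasp point.
Start: joints at [1.1, 0.434, 0.025, 1.573, -0.012, 1.134, -0.075], TCP at [0.225, -0.583, 0.246] pointing down, gripper open.
Joint ranges: [-2.62, 2.62], [-0.44, 2.09], [-1.27, 1.32], [0.08, 2.57], [-1.32, 4.46], [0.12, 2], [-2.74, 2.74]. Speed limits (rad/s): [2.22, 2.22, 3.01, 3.01, 3.14, 3.14, 3.14].

### API

Orientations are given as a rotation vector (axis times angle).
In Python, from cell import sensors, optics, arm gives the robot as it stands.
- The arm moves only by the tool arm_command, never from a script. Its argument "deltas" is one flat list of numbers, 7 for each row, row after row: the turn, a rotation vector about the world's x, y, z as a fraction of full scale, then the shift along the world's x, y, z as a fraction of full scale, then the finger opening in mm, from 0 to 91.8. In form: [wx, wy, wz, dx, dy, dz, fingers, wx, wy, wz, dx, dy, dz, fingers, ...]. A call has 1 to 20 rows; each row is the pose to reach, as a shift and turn from the pose commanded when the call began; what a row does not reach only later rows make up. Full scale, the value 1, is 1 m for a shift and 90 degrees for a turn. A row lasts 1/10 s, in which the tool goes at most 50 mm and 8.59 degrees, less where a joint would pass 70% of its speed; a pose out of reach is approached as far as the arm can. A call with a number of a shift or a turn outside -1 to 1 is refused whole. A call with a gripper value outside its range is refused whole. The fingers move at their own pace and stop on an object; "force" is the grip in N (left out, the last holds). Time passes only in rows, so rows that repeat a pose let the fingers close. It gives the time, the measured TCP pose, the force, the opening and the grip force at its end, in the units of the state.
- sensors.observe(): the state, without advancing time (a new reading comes with each control period).
- optics.get_image(name): name is "side" or "top" or "wrist"; returns the picture (400x640x3 uint8, blue, green, red); there is no depth.
- optics.calibration(name): a dict with "camera_matrix" (3x3 intrinsics, pixels), "D" ([k1, k2, p1, p2, k3] as OpenCV has them; the pictures are not rectified), "rvec" (rotation vector, rad) and "tvec" (3), from world to camera coordinates, as OpenCV has them. Camera axes: x right, y down, z forward; pixel columns grow to the right and rows downward; lengths in m; the calibration is good to about 2 mm. A picture is of the moment at which its call begins: read the wrist's pose just before it. calibration takes no time and is no camera call; for the wrist camera it gives the pose at the moment of the call.
- arm.sign_off(): hands the job in; it is judged then, once.
The state is a dict: "clock": time; "joints": joint angles; "dq": joint speeds; "joint_efforts": joint torques, N m; "position": TCP position; "ee_rot": TCP orientation; "force": force on the tool from outside, world axes, zero at the start; "ft_torque": the same for the moment, N m; "width": opening from 0.0 (shut) to 1.0 (fully open); "gripper_force": force on a finger pad.
Only numpy, scipy, OpenCV 4.12 (cv2) and the standard library are available. Lean on these libraries where they do the work, as an engineer would, in place of code of your own. Each camera call takes 0.05 s, during which the arm holds its last target. There are 200 camera calls.

## Working session

There is one attempt and no reset: what is moved stays moved. The work goes in short steps, Python scripts to look and compute and a tool call to move; the robot and the scene stay as the last step left them, time stands still between calls to the robot, and variables do not carry over. Pictures are saved under pics/ and viewed, at most 10 in all, crops included, and the job is handed in when it is done.

Besides the shell and the picture viewer there is one more tool, called after "Emit:" by a JSON object that holds its "method" and its "body", one argument or row to a line. arm_command: Moves the arm, as the interface text tells. Its arguments: {"type":"object","properties":{"deltas":{"type":"array","items":{"type":"number"}},"force":{"type":"number"}},"required":["deltas"]}

```bash
mkdir -p pics; cat > h.py <<'E'
import numpy as np, cv2
from cell import sensors, optics, arm
def ray(cal,uv):
    K=np.array(cal["camera_matrix"],float);D=np.array(cal["D"],float)
    R=cv2.Rodrigues(np.array(cal["rvec"],float))[0];t=np.array(cal["tvec"],float).ravel()
    p=cv2.undistortPoints(np.array([[uv]],float),K,D)[0,0]
    return -R.T@t, R.T@np.array([p[0],p[1],1.])
def onz(cal,uv,z):
    o,d=ray(cal,uv); return o+d*(z-o[2])/d[2]
def proj(cal,P):
    return cv2.projectPoints(np.array(P,float).reshape(-1,1,3),np.array(cal["rvec"],float),np.array(cal["tvec"],float),np.array(cal["camera_matrix"],float),np.array(cal["D"],float))[0].reshape(-1,2)
E
python3 - <<'E'
from h import *
for n in("top","side"):
    cv2.imwrite(f"pics/{n}0.png",optics.get_image(n))
    c=optics.calibration(n); print(n,ray(c,(320,200)))
s=sensors.observe();print(s["position"],s["ee_rot"],s["clock"],arm.nose_length)
E
```

```text
top (array([0.43077803, 0.03063483, 0.97113978]), array([ 0.1179736 ,  0.00518346, -0.99300967]))
side (array([0.21301686, 0.7476699 , 0.61754678]), array([ 0.36839886, -0.73301202, -0.57184005]))
[ 0.22455102 -0.58281078  0.24500638] [-3.08729117e+00 -5.74129926e-01  5.64856568e-04] 0.1 0.019
```

View pics/top0.png

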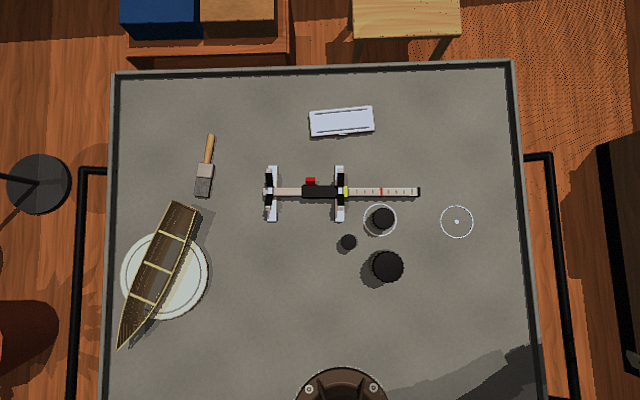

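View pics/side0.png

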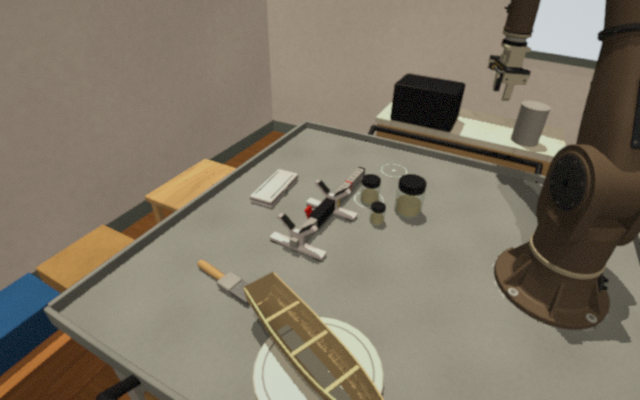

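Top view: pot candidates by cap are (382,218), middle-sized and in the white ring; (348,242), small; (387,266), large. I choose (382,218). The dotted ring is at (457,222), tape at about (381,191), yellow edge at about (346,191) and red lever at about (310,181).

```bash
python3 - <<'E'
from h import *
im=cv2.imread("pics/top0.png");c=optics.calibration("top")
cv2.imwrite("pics/crop.png",cv2.resize(im[155:285,255:480],None,fx=3.5,fy=3.5,interpolation=cv2.INTER_NEAREST))
hsv=cv2.cvtColor(im,cv2.COLOR_BGR2HSV)
def blobs(m,box,name,z,mn=4):
    x0,y0,x1,y1=box;q=np.zeros(m.shape,np.uint8);q[y0:y1,x0:x1]=m[y0:y1,x0:x1]
    n,l,st,ce=cv2.connectedComponentsWithStats(q)
    for i in range(1,n):
        if st[i,4]>=mn: print(name,ce[i].round(1),st[i],onz(c,ce[i],z).round(4))
H,S,V=cv2.split(hsv)
red=(((H<8)|(H>172))&(S>140)&(V>80)).astype(np.uint8)
yel=((H>20)&(H<35)&(S>120)&(V>120)).astype(np.uint8)
box=(255,155,430,230)
blobs(red,box,"red",.04);blobs(yel,box,"yel",.046)
blk=(V<50).astype(np.uint8)
blobs(blk,(330,200,410,290),"blk",.075,20)
blobs(blk,(410,180,430,200),"railend",.04)
wh=((V>150)&(S<40)).astype(np.uint8)
blobs(wh,(360,200,480,245),"white",0,3)
blobs(wh,(255,155,350,230),"feet",.014,10)
E
```

```text
red [309.5 179. ] [305 178  10   3  30] [0.5965 0.0608 0.04  ]
red [381.  191.6] [380 188   3   8  10] [ 0.5582 -0.1205  0.04  ]
yel [344.8 190.8] [343 186   5  11  42] [ 0.5623 -0.028   0.046 ]
blk [334. 210.] [334 200   1  21  21] [0.5116 0.0018 0.075 ]
blk [341.1 201.8] [337 200  11   6  38] [ 0.5313 -0.0163  0.075 ]
blk [382.  218.5] [370 208  24  23 406] [ 0.4874 -0.1141  0.075 ]
blk [348.  241.8] [340 234  16  16 190] [ 0.4335 -0.0293  0.075 ]
blk [386.2 266.1] [368 251  36  32 839] [ 0.3733 -0.1183  0.075 ]
railend [416.1 193.5] [410 187  10  11  31] [ 0.5505 -0.2092  0.04  ]
white [381.7 216.4] [363 203  34  34 140] [ 0.4976 -0.1255  0.    ]
white [456.5 220.8] [440 205  34  34 144] [ 0.4804 -0.3198  0.    ]
white [456.5 221.1] [455 219   4   5  15] [ 0.4796 -0.3198  0.    ]
feet [281.1 183.3] [266 165  35  30 288] [0.5919 0.1368 0.014 ]
feet [338.3 169.7] [335 165   9  15  77] [ 0.6236 -0.015   0.014 ]
feet [263.5 190.8] [263 188   2   7  13] [0.5734 0.1834 0.014 ]
feet [269.1 190.6] [267 188   5   6  28] [0.5733 0.1686 0.014 ]
feet [339.5 190.5] [338 188   4   6  24] [ 0.568  -0.0163  0.014 ]
feet [272.4 211.6] [267 200   9  21 120] [0.5176 0.1608 0.014 ]
feet [339.9 213.7] [335 206  10  15 105] [ 0.5069 -0.0153  0.014 ]
```

View pics/crop.png

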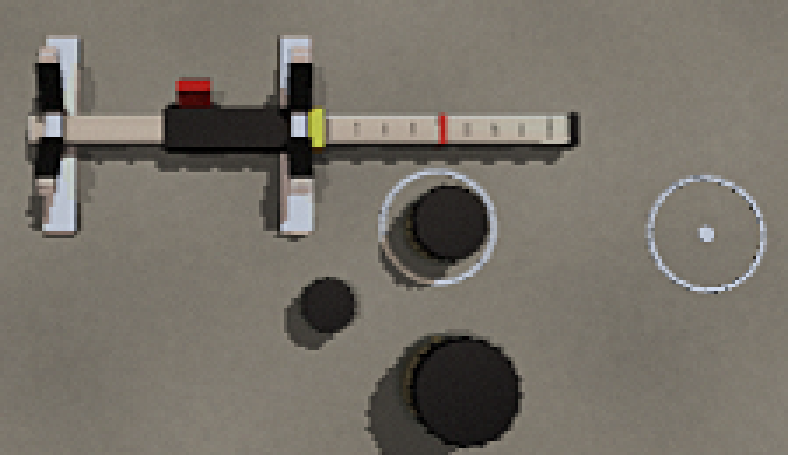

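The crop confirms the middle pot, with a cap about 54 mm wide, in the undotted ring. I'm moving above it with the fingers closing along y.

Emit:
{"method": "arm_command", "body": {
  "deltas": [0,0,-0.234,0.263,0.469,-0.045,91,0,0,-0.234,0.263,0.469,-0.045,91,0,0,-0.234,0.263,0.469,-0.045,91,0,0,-0.234,0.263,0.469,-0.045,91,0,0,-0.234,0.263,0.469,-0.045,91,0,0,-0.234,0.263,0.469,-0.045,91,0,0,-0.234,0.263,0.469,-0.045,91,0,0,-0.234,0.263,0.469,-0.045,91,0,0,-0.234,0.263,0.469,-0.045,91,0,0,-0.234,0.263,0.469,-0.045,91,0,0,-0.234,0.263,0.469,-0.045,91,0,0,-0.234,0.263,0.469,-0.045,91,0,0,-0.234,0.263,0.469,-0.045,91,0,0,-0.234,0.263,0.469,-0.045,91],
  "force": 15
}}

```text
clock: 1.5
position: [0.487, -0.1155, 0.2005]
ee_rot: [3.141, -0.002, -0.001]
force: [1.1, -0.8, -0.3]
width: 0.99
gripper_force: 0.0
```

```bash
python3 - <<'E'
from h import *
s=sensors.observe();c=optics.calibration("wrist");cv2.imwrite("pics/w1.png",optics.get_image("wrist"))
import json;json.dump({k:np.array(v).tolist() for k,v in c.items()},open("w1.json","w"))
print(s["position"],s["ee_rot"],s["clock"],s["joints"],s["width"]);print(ray(c,(320,200)))
E
```

```text
[ 0.48698651 -0.11547219  0.20053702] [ 3.14099788e+00 -2.12249024e-03 -1.44579746e-03] 1.5 [ 0.24262987  0.2894753  -0.14575718  1.92035986  0.0523564   0.93617171
 -1.50038605] 0.9900594744233016
(array([ 0.55849266, -0.11625955,  0.34014721]), array([-0.27270047, -0.00791349, -0.96211922]))
```

View pics/w1.png

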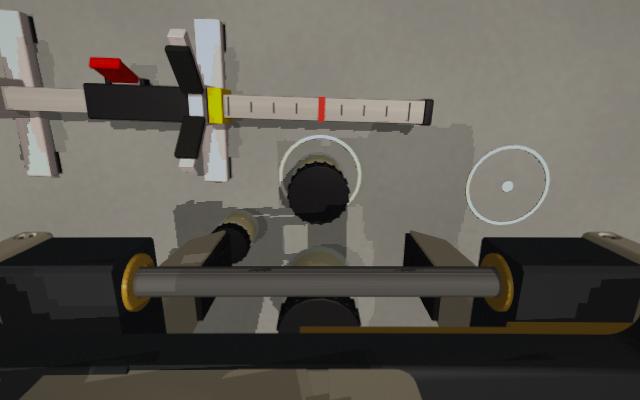

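Wrist view: pot cap at about (319,193), dotted ring's dot at (507,186), tape at (321,109), yellow edge at (226,106), and the lever leaning to +x at (115,70). Refining from this view.

```bash
python3 - <<'E'
from h import *
import json
c=json.load(open("w1.json"));im=cv2.imread("pics/w1.png");H,S,V=cv2.split(cv2.cvtColor(im,cv2.COLOR_BGR2HSV))
red=(((H<8)|(H>172))&(S>140)&(V>80));yel=((H>20)&(H<35)&(S>150)&(V>120));wh=(V>170)&(S<40)
def bb(m,x0,y0,x1,y1):
    ys,xs=np.nonzero(m[y0:y1,x0:x1]);return xs.min()+x0,xs.max()+x0,ys.min()+y0,ys.max()+y0,xs.mean()+x0,ys.mean()+y0
t=bb(red,300,85,340,130);print("tape",t,onz(c,(t[4],t[5]),.04))
# yellow front edge line at sleeve top
y=bb(yel,195,75,240,135);print("yel",y)
for r in range(y[2],y[3],6):
    xs=np.nonzero(yel[r,195:240])[0]+195;print(r,xs.min(),xs.max(),onz(c,(xs.max()+.5,r),.046).round(4))
d=bb(wh,495,175,520,197);print("dot",d,onz(c,d[4:],0))
k=(V<48).astype(np.uint8);k[:,:270]=0;k[:,370:]=0;k[:150]=0;k[230:]=0
b=bb(k>0,270,150,370,230);print("cap",b)
print("cap top -x point",onz(c,((b[0]+b[1])/2,b[3]+.5),.075),"sides",onz(c,(b[0],190),.075),onz(c,(b[1]+1,190),.075))
# rail edges
rail=(V>110)
for u in (240,270,300,350,400,420):
    col=im[80:140,u].astype(int).sum(1);g=np.diff(col);i=[np.argmax(g),np.argmin(g)]
    v=np.array(sorted(i))+80.5+.5;print(u,v,onz(c,(u,v[0]),.04).round(4),onz(c,(u,v[1]),.04).round(4))
l=bb(red,80,50,145,90);print("lever",l)
E
```

```text
tape (np.int64(318), np.int64(324), np.int64(97), np.int64(121), np.float64(321.1776315789474), np.float64(109.125)) [ 0.55738482 -0.11973438  0.04      ]
yel (np.int64(207), np.int64(222), np.int64(87), np.int64(123), np.float64(214.76070038910507), np.float64(105.01750972762646))
87 208 212 [ 0.5757 -0.0268  0.046 ]
93 207 221 [ 0.5708 -0.034   0.046 ]
99 208 221 [ 0.5659 -0.0336  0.046 ]
105 208 221 [ 0.5609 -0.0332  0.046 ]
111 208 222 [ 0.5559 -0.0337  0.046 ]
117 209 222 [ 0.5508 -0.0332  0.046 ]
dot (np.int64(502), np.int64(512), np.int64(181), np.int64(191), np.float64(507.2613636363636), np.float64(185.9431818181818)) [ 0.47734228 -0.31912589  0.        ]
cap (np.int64(287), np.int64(348), np.int64(161), np.int64(224), np.float64(317.7494976557267), np.float64(192.9286671131949))
cap top -x point [ 0.46130722 -0.11628668  0.075     ] sides [ 0.4921212  -0.09071529  0.075     ] [ 0.49202663 -0.1427943   0.075     ]
240 [118. 128.] [ 0.5498 -0.0471  0.04  ] [ 0.5411 -0.0465  0.04  ]
270 [119. 128.] [ 0.5489 -0.0739  0.04  ] [ 0.5411 -0.0736  0.04  ]
300 [120. 128.] [ 0.548  -0.1008  0.04  ] [ 0.541  -0.1006  0.04  ]
350 [122. 130.] [ 0.5462 -0.1456  0.04  ] [ 0.5392 -0.1458  0.04  ]
400 [123. 133.] [ 0.5452 -0.1906  0.04  ] [ 0.5364 -0.1911  0.04  ]
420 [101. 124.] [ 0.564  -0.2069  0.04  ] [ 0.5442 -0.2085  0.04  ]
lever (np.int64(89), np.int64(137), np.int64(57), np.int64(82), np.float64(110.7154605263158), np.float64(69.00657894736842))
```

Emit:
{"method": "arm_command", "body": {
  "deltas": [0,0,0,0,-0.001,-0.04,91,0,0,0,0,-0.001,-0.08,91,0,0,0,0,-0.001,-0.12,91,0,0,0,0,-0.001,-0.145,91,0,0,0,0,-0.001,-0.152,91,0,0,0,0,-0.001,-0.152,91,0,0,0,0,-0.001,-0.152,70,0,0,0,0,-0.001,-0.152,60,0,0,0,0,-0.001,-0.152,50,0,0,0,0,-0.001,-0.152,50,0,0,0,0,-0.001,-0.152,50,0,0,0,0,-0.001,-0.152,50,0,0,0,0,-0.001,-0.152,50,0,0,0,0,-0.001,-0.152,50],
  "force": 12
}}

```text
clock: 2.95
position: [0.488, -0.1154, 0.0492]
ee_rot: [3.141, 0.0, 0.001]
force: [-1.4, -0.8, 6.0]
width: 0.605
gripper_force: 12.0
```

Emit:
{"method": "arm_command", "body": {
  "deltas": [0,0,0,0,-0.004,0,50,0,0,0,-0.0005,-0.014,0,50,0,0,0,-0.001,-0.028,0,50,0,0,0,-0.002,-0.044,0,50,0,0,0,-0.003,-0.06,0,50,0,0,0,-0.0035,-0.076,0,50,0,0,0,-0.004,-0.092,0,50,0,0,0,-0.005,-0.108,0,50,0,0,0,-0.006,-0.124,0,50,0,0,0,-0.0065,-0.14,0,50,0,0,0,-0.007,-0.156,0,50,0,0,0,-0.008,-0.172,0,50,0,0,0,-0.009,-0.186,0,50,0,0,0,-0.0095,-0.197,0,50,0,0,0,-0.0095,-0.203,0,50,0,0,0,-0.0095,-0.204,0,50,0,0,0,-0.0095,-0.204,0,50,0,0,0,-0.0095,-0.204,0,50]
}}

```text
clock: 4.75
position: [0.479, -0.318, 0.0493]
ee_rot: [-3.141, -0.002, -0.001]
force: [-0.4, 5.6, 7.5]
width: 0.607
gripper_force: 12.0
```

```bash
python3 - <<'E'
from h import *
s=sensors.observe();print(s["position"],s["force"],s["width"])
cv2.imwrite("pics/t2.png",cv2.resize(optics.get_image("top")[170:260,330:510],None,fx=4,fy=4))
E
```

```text
[ 0.47895549 -0.31799006  0.04925881] [-0.38034613  5.57044888  7.47245777] 0.6070521091469607
```

View pics/t2.png

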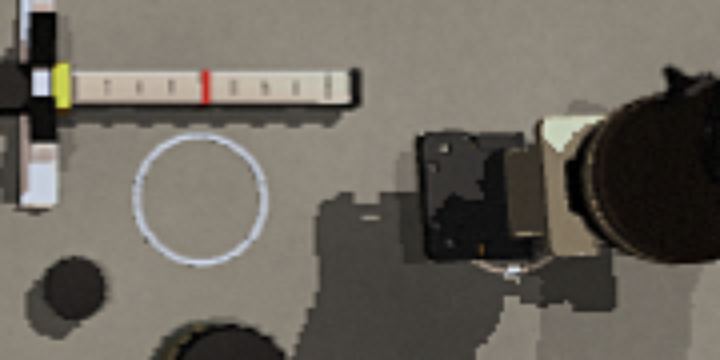

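The old ring is empty and the pot travelled with the gripper. Releasing and rising.

Emit:
{"method": "arm_command", "body": {
  "deltas": [0,0,0,0,-0.001,0,62,0,0,0,0,-0.001,0,75,0,0,0,0,-0.001,0,91,0,0,0,0,-0.001,0,91,0,0,0,0,-0.001,0,91,0,0,0,0,-0.001,0.02,91,0,0,0,0,-0.001,0.05,91,0,0,0,0,-0.001,0.09,91,0,0,0,0,-0.001,0.13,91,0,0,0,0,-0.001,0.15,91,0,0,0,0,-0.001,0.15,91,0,0,0,0,-0.001,0.15,91]
}}

```text
clock: 6.0
position: [0.4781, -0.3202, 0.1987]
ee_rot: [3.141, 0.0, 0.0]
force: [-0.3, -0.2, -0.9]
width: 0.992
gripper_force: 0.0
```

```bash
python3 - <<'E'
from h import *
c=optics.calibration("wrist");im=optics.get_image("wrist");s=sensors.observe();cv2.imwrite("pics/w2.png",im)
V=cv2.cvtColor(im,cv2.COLOR_BGR2HSV)[...,2];k=np.zeros(V.shape,bool);k[150:230,270:370]=V[150:230,270:370]<48
n,l,st,ce=cv2.connectedComponentsWithStats(k.astype(np.uint8));i=1+np.argmax(st[1:,4]);b=st[i];print(b,s["position"],s["joints"])
print(onz(c,(b[0]+b[2]/2,b[1]+b[3]),.075)+[.026,0,0])
E
```

```text
[ 283  162   63   64 3033] [ 0.47763015 -0.31995076  0.19780461] [ 0.60733785  0.40669053 -0.15040258  1.748363    0.07084499  0.99315274
 -1.14045343]
[ 0.47784632 -0.31843666  0.075     ]
```

View pics/w2.png

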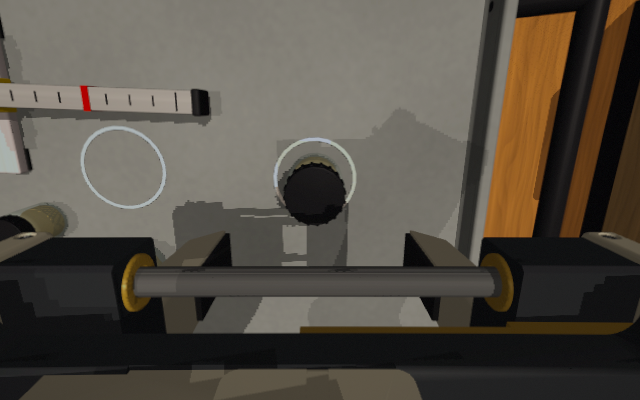

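Pot is upright at (0.478, -0.318), inside the dotted ring. Next I move above the clamp, fingers closing across the rail.

Emit:
{"method": "arm_command", "body": {
  "deltas": [0,0,0.978,0.098,0.381,0,91,0,0,0.978,0.098,0.381,0,91,0,0,0.978,0.098,0.381,0,91,0,0,0.978,0.098,0.381,0,91,0,0,0.978,0.098,0.381,0,91,0,0,0.978,0.098,0.381,0,91,0,0,0.978,0.098,0.381,0,91,0,0,0.978,0.098,0.381,0,91,0,0,0.978,0.098,0.381,0,91,0,0,0.978,0.098,0.381,0,91,0,0,0.978,0.098,0.381,0,91,0,0,0.978,0.098,0.381,0,91,0,0,0.978,0.098,0.381,0,91,0,0,0.978,0.098,0.381,0,91,0,0,0.978,0.098,0.381,0,91]
}}

```text
clock: 7.55
position: [0.5761, 0.0607, 0.1985]
ee_rot: [-2.26, -2.182, 0.0]
force: [-0.7, 1.2, -0.3]
width: 0.988
gripper_force: 0.0
```

```bash
python3 - <<'E'
from h import *
s=sensors.observe();c=optics.calibration("wrist");im=optics.get_image("wrist");cv2.imwrite("pics/w3.png",im)
print(s["position"],s["ee_rot"],s["joints"])
for P in [(.5637,.0615,.035),(.598,.061,.043),(.576,.061,.035)]: print(proj(c,P))
H,S,V=cv2.split(cv2.cvtColor(im,cv2.COLOR_BGR2HSV))
red=(((H<8)|(H>172))&(S>140)&(V>60)).astype(np.uint8)
n,l,st,ce=cv2.connectedComponentsWithStats(red)
for i in range(1,n):
    if st[i,4]>20: print(st[i],ce[i],onz(c,ce[i],.04))
E
```

```text
[0.57610775 0.06073008 0.1985423 ] [-2.26000722e+00 -2.18204716e+00  3.67442579e-04] [ 0.2225204   0.47543156 -0.59348634  1.71051832  0.29994525  1.04794252
 -0.50614381]
[[304.7444153  185.39409479]]
[[341.21421401 186.59352205]]
[[317.61606531 185.45903847]]
[323 170  20  32 516] [332.18217054 185.04457364] [0.58973879 0.06207908 0.04      ]
```

View pics/w3.png

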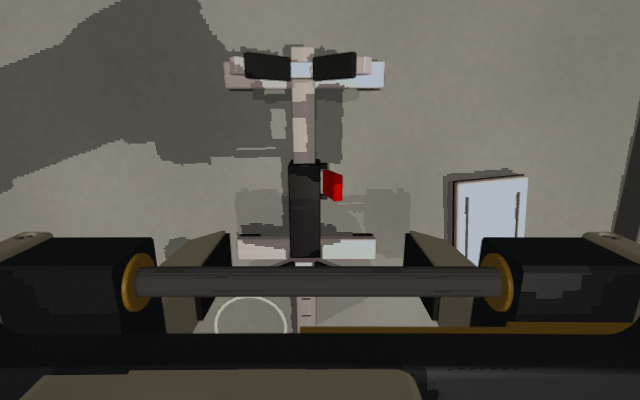

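Wrist view: red lever at (332,185) and sleeve centre at (305,185), both matching the predicted pixels. Descending, then a light grip.

Emit:
{"method": "arm_command", "body": {
  "deltas": [0,0,0,0,0.001,-0.04,91,0,0,0,0,0.001,-0.08,91,0,0,0,0,0.001,-0.12,91,0,0,0,0,0.001,-0.15,91,0,0,0,0,0.001,-0.162,91,0,0,0,0,0.001,-0.162,91,0,0,0,0,0.001,-0.162,75,0,0,0,0,0.001,-0.162,65,0,0,0,0,0.001,-0.162,60,0,0,0,0,0.001,-0.162,56,0,0,0,0,0.001,-0.162,54,0,0,0,0,0.001,-0.162,53,0,0,0,0,0.001,-0.162,52,0,0,0,0,0.001,-0.162,52],
  "force": 4
}}

```text
clock: 9.0
position: [0.5751, 0.0617, 0.0365]
ee_rot: [-2.258, -2.183, 0.003]
force: [-5.6, -0.3, 4.3]
width: 0.57
gripper_force: 2.7
```

Emit:
{"method": "arm_command", "body": {
  "deltas": [0,0,0,-0.001,0,0,49,0,0,0,-0.001,0,0,49,0,0,0,-0.001,0,0,49,0,0,0,-0.001,-0.004,0,49,0,0,0,-0.001,-0.01,0,49,0,0,0,-0.002,-0.016,0,49,0,0,0,-0.002,-0.022,0,49,0,0,0,-0.002,-0.026,0,49,0,0,0,-0.002,-0.026,0,49,0,0,0,-0.002,-0.026,0,49],
  "force": 5
}}

```text
clock: 10.0
position: [0.573, 0.0353, 0.0365]
ee_rot: [-2.259, -2.182, 0.004]
force: [-5.9, -0.0, 5.6]
width: 0.538
gripper_force: 5.0
```

```bash
python3 - <<'E'
from h import *
s=sensors.observe();print(s["position"],s["force"],s["width"]*91.8,s["gripper_force"])
a=optics.get_image("top")[150:230,250:450];b=optics.get_image("wrist")[120:320,200:440]
cv2.imwrite("pics/m4.png",np.vstack([cv2.resize(a,(720,288)),cv2.resize(b,(360,300)).repeat(1,1) if 0 else cv2.copyMakeBorder(cv2.resize(b,(360,300)),0,0,0,360,0)]))
E
```

```text
[0.57296746 0.03528463 0.03650811] [-5.93261275 -0.04004245  5.64550541] 49.38899448677575 5.002283155918121
```

View pics/m4.png

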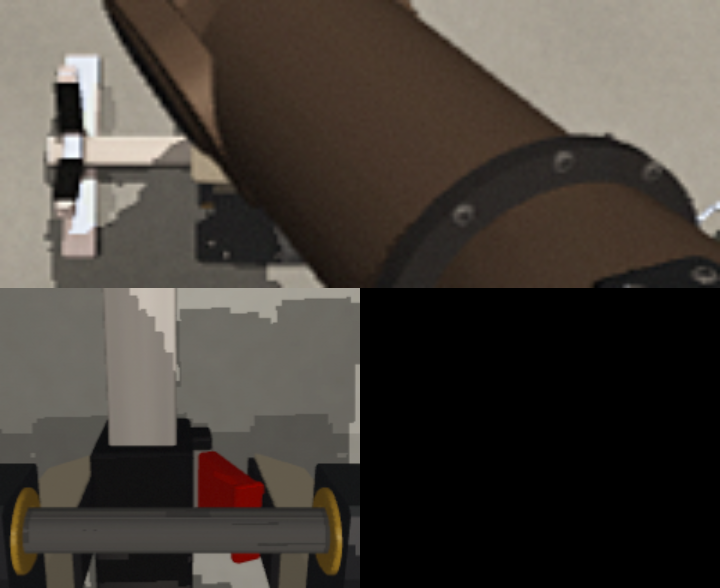

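The sleeve is gripped and the lever is still open. The arm hides the tape from the top camera, so I check from the sleeve's back edge in the wrist view that the leg followed.

```bash
python3 - <<'E'
from h import *
c=optics.calibration("wrist");im=optics.get_image("wrist");s=sensors.observe()
g=im[:,285:305].astype(int).sum(2).mean(1)
d=np.diff(g[200:245]);r=200+np.argmin(d)+1;print(r,onz(c,(295,r),.046),s["position"])
H,S,V=cv2.split(cv2.cvtColor(im,cv2.COLOR_BGR2HSV));red=((H<8)|(H>172))&(S>140)&(V>60)
ys,xs=np.nonzero(red);print(xs.min(),xs.max(),ys.min(),ys.max())
for r in range(ys.min(),ys.max(),6):
    x=np.nonzero(red[r])[0]
    if len(x):print(r,x.min(),x.max(),onz(c,(x.max()+1,r),.045).round(4))
im3=cv2.imread("pics/w3.png");g=im3[:,296:312].astype(int).sum(2).mean(1);r=140+np.argmin(np.diff(g[140:190]))+1;print("w3",r)
E
```

```text
225 [0.56395008 0.05899826 0.046     ] [0.57293858 0.03523217 0.03647265]
332 375 229 302
229 337 343 [0.5848 0.0561 0.045 ]
235 332 351 [0.5882 0.0532 0.045 ]
241 332 359 [0.5916 0.0503 0.045 ]
247 332 367 [0.5951 0.0474 0.045 ]
253 332 375 [0.5986 0.0444 0.045 ]
259 332 374 [0.5982 0.0416 0.045 ]
265 332 373 [0.5978 0.0387 0.045 ]
301 355 367 [0.5953 0.0207 0.045 ]
w3 164
```

Emit:
{"method": "arm_command", "body": {
  "deltas": [0,0,0,0,-0.005,0,49,0,0,0,0,-0.012,0,49,0,0,0,-0.001,-0.02,0,49,0,0,0,-0.001,-0.028,0,49,0,0,0,-0.001,-0.036,0,49,0,0,0,-0.002,-0.044,0,49,0,0,0,-0.002,-0.051,0,49,0,0,0,-0.002,-0.056,0,49,0,0,0,-0.002,-0.06,0,49,0,0,0,-0.002,-0.06,0,49,0,0,0,-0.002,-0.06,0,49]
}}

```text
clock: 11.25
position: [0.571, -0.0251, 0.0365]
ee_rot: [-2.259, -2.182, 0.004]
force: [-5.7, -0.2, 4.6]
width: 0.539
gripper_force: 5.0
```

```bash
python3 - <<'E'
from h import *
c=optics.calibration("wrist");im=optics.get_image("wrist");s=sensors.observe()
g=im[:,285:305].astype(int).sum(2).mean(1)
r=200+np.argmin(np.diff(g[200:245]))+1;print(r,onz(c,(295,r),.046),s["position"],s["force"],s["width"]*91.8)
H,S,V=cv2.split(cv2.cvtColor(im,cv2.COLOR_BGR2HSV));red=((H<8)|(H>172))&(S>140)&(V>60)
ys,xs=np.nonzero(red);print(xs.min(),xs.max(),ys.min(),ys.max())
cs=optics.calibration("side");sd=optics.get_image("side");cv2.imwrite("pics/side5full.png",sd)
p=proj(cs,(.557,-.12,.04))[0];print(p)
u,v=p.astype(int);cv2.imwrite("pics/s5.png",cv2.resize(np.hstack([sd[v-45:v+45,u-60:u+60],optics.get_image("top")[160:250,310:430]]),None,fx=3,fy=3))
E
```

```text
225 [ 0.56204654 -0.00136725  0.046     ] [ 0.57101657 -0.02514129  0.03648049] [-5.68612513  0.2566054   4.68192714] 49.70575413463942
332 375 229 302
[348.4936975  180.91532605]
```

View pics/s5.png

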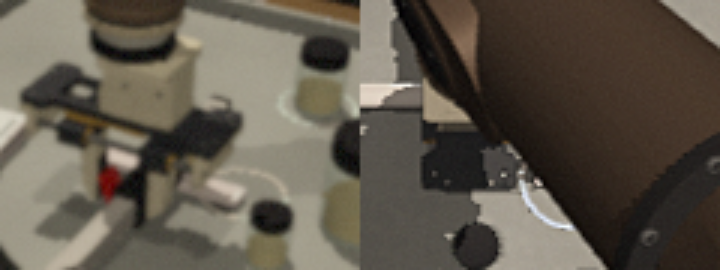

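```bash
python3 - <<'E'
from h import *
c=optics.calibration("wrist");s=sensors.observe();p=np.array(s["position"])
R=cv2.Rodrigues(np.array(c["rvec"],float))[0];o=-R.T@np.array(c["tvec"],float).ravel()
c3=dict(c);c3["tvec"]=-R@(o-p+np.array([.57611,.06073,.19854]))
a=onz(c3,(305,163.5),.046);a2=onz(c3,(305,164.5),.046);b=onz(c,(295,225),.046);print(a,a2,b,a[1]-b[1])
im=cv2.imread("pics/w1.png");print(im[104:107,203:234].mean(0).astype(int).tolist())
E
```

```text
[0.56509671 0.0841494  0.046     ] [0.56505536 0.08323796 0.046     ] [ 0.56204515 -0.00136372  0.046     ] 0.08551311109774266
[[88, 92, 103], [75, 78, 87], [78, 82, 91], [60, 63, 69], [29, 34, 39], [0, 159, 161], [0, 183, 181], [0, 185, 181], [0, 186, 180], [0, 186, 181], [0, 187, 180], [0, 187, 180], [0, 188, 180], [0, 188, 180], [0, 188, 180], [0, 188, 180], [0, 189, 180], [0, 183, 181], [0, 141, 152], [0, 84, 110], [81, 109, 123], [121, 135, 143], [141, 152, 161], [147, 159, 167], [112, 121, 129], [72, 77, 82], [121, 131, 139], [144, 156, 164], [147, 159, 167], [147, 159, 168], [147, 159, 167]]
```

Leg travel measures about 85.3 mm against the 86 mm needed. Closing the lever, with a 1 mm nudge and re-centring across the rail.

Emit:
{"method": "arm_command", "body": {
  "deltas": [0,0,0,0,-0.001,0,49,0,0,0,0,-0.001,0,49,0,0,0,-0.001,-0.001,0,47,0,0,0,-0.002,-0.001,0,45,0,0,0,-0.003,-0.001,0,43,0,0,0,-0.004,-0.001,0,41,0,0,0,-0.005,-0.001,0,39,0,0,0,-0.006,-0.001,0,36,0,0,0,-0.006,-0.001,0,32,0,0,0,-0.006,-0.001,0,30,0,0,0,-0.006,-0.001,0,30,0,0,0,-0.006,-0.001,0,30,0,0,0,-0.006,-0.001,0,30,0,0,0,-0.006,-0.001,0,30],
  "force": 25
}}

```text
clock: 12.8
position: [0.5647, -0.0251, 0.0365]
ee_rot: [-2.258, -2.182, 0.003]
force: [-8.4, 2.2, 5.6]
width: 0.404
gripper_force: 24.9
```

```bash
python3 - <<'E'
from h import *
c=optics.calibration("wrist");im=optics.get_image("wrist");s=sensors.observe()
g=im[:,290:310].astype(int).sum(2).mean(1)
r=200+np.argmin(np.diff(g[200:245]))+1;print(r,onz(c,(300,r),.046),s["position"],s["force"],s["width"]*91.8,s["gripper_force"])
cv2.imwrite("pics/w6.png",cv2.resize(im[180:330,220:420],None,fx=3,fy=3))
E
```

```text
225 [ 0.55785529 -0.00150582  0.046     ] [ 0.5647387  -0.02511261  0.03654497] [-8.59821153  2.02405812  6.00778093] 36.55471545393682 24.930842919275165
```

View pics/w6.png

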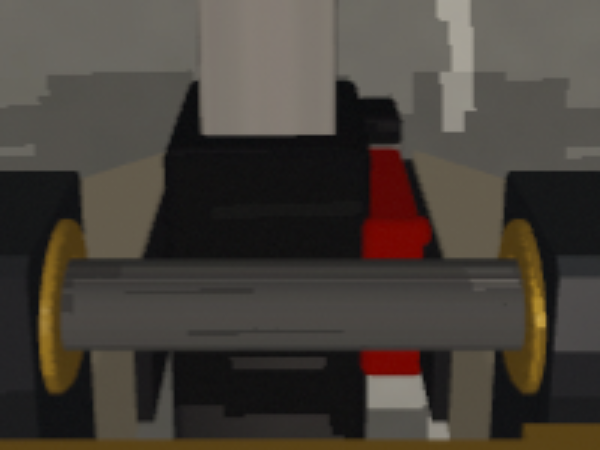

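The lever is flat on the sleeve and the grip width of 36.6 mm matches the shut thickness of 37 mm. Letting it settle, then handing in.

Emit:
{"method": "arm_command", "body": {
  "deltas": [0,0,0,0,-0.001,0,30,0,0,0,0,-0.001,0,30,0,0,0,0,-0.001,0,30,0,0,0,0,-0.001,0,30,0,0,0,0,-0.001,0,30]
}}

```text
clock: 13.35
position: [0.5647, -0.0261, 0.0365]
ee_rot: [-2.258, -2.182, 0.003]
force: [-8.3, 1.6, 5.1]
width: 0.399
gripper_force: 24.9
```

```bash
python3 -c "
from cell import arm,sensors
s=sensors.observe();print(s['position'],s['force'],s['width']*91.8,s['gripper_force']);print(arm.sign_off())"
```

```text
[ 0.56471674 -0.0260901   0.03654063] [-8.3228986   1.55293721  5.07014811] 36.59427583594824 24.930897457525134
the job is handed in; nothing more can be done
None
```

Handed in at 13.4 s, with no verdict returned: the pot is upright in the dotted ring, the lever is shut, and the gripper still pinches sleeve and lever at 25 N; the yellow edge should be within about 2 mm of the tape, judged by measured travel because the arm hid the tape.

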